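# Take up the planishing hammer, ready over the bowl

## Robot

A 6-joint arm with a two-finger parallel gripper is mounted at the origin on the work surface. World frame = base frame: x ahead of the robot, y to its left, z up, the work surface at z = 0. Lengths are in m, angles in rad, forces in N, time in s.
With the tool pointing down it reaches from about 0.375 to 0.9 m from the base axis. Payload 3.1 kg.
Tool frame: the origin (TCP) lies between the finger pads; the fingertips stand manip.finger_overhang ahead of it and the grasp point (between the pads) lies 5 mm behind it (manip.finger_overhang is the distance from the TCP to the fingertips, in m); z points along the fingers, y is the line along which they close (so a half turn about z gives the same grasp; the last joint's range is limited). The gripper opens to 85 mm and grips with 20 to 120 N. Pads are 22 mm wide; open, the fingers measure 114 mm over their backs; the gripper's body (76 mm by 85 mm) begins 54 mm behind the grasp point. The pads swing forward as they close: fully open they stand 13 mm farther back than shut.
Start: joints at [-1.446, 0.527, 1.433, -0, 1.181, -0.178], TCP at [0.187, -0.596, 0.245] pointing down, gripper open.
Joint ranges: [-3.08, 3.08], [-0.75, 2.2], [0.22, 2.44], [-1.43, 4.57], [0, 2.65], [-2.85, 2.85]. Speed limits (rad/s): [2.79, 2.79, 3.14, 3.14, 3.14, 3.14].

## Interface

Orientations are given as a unit quaternion [x, y, z, w].
In Python, from station import manip gives the robot as it stands.
- The arm moves only by the tool drive_tool, never from a script. Its argument "plan" is a list of rows, each a list of 7 numbers: the shift along the tool's x, y, z in m, then the turn, a rotation vector about the tool's x, y, z in degrees, then the opening, from -1 (shut) to 1 (fully open). In form: [[x, y, z, wx, wy, wz, gripper], ...]. A call has 1 to 10 rows; each row shifts and turns the commanded pose from where the row before left it, along the tool's axes as they then stand; what a row does not reach is not made up. A row lasts 1/10 s, in which the tool goes at most 50 mm and 8.59 degrees, less where a joint would pass 70% of its speed; a pose out of reach is approached as far as the arm can. A call is refused whole if a number of a shift passes 0.05 or a number of a turn 8.59, either way. A call with a gripper value outside its range is refused whole. The fingers move at their own pace and stop on an object; "newtons" is the grip in N (left out, the last holds). Time passes only in rows, so rows that do not move let the fingers close. It gives the time, the measured TCP pose, the force, the opening and the grip force at its end, in the units of the state.
- manip.sense(): the state, without advancing time (a new reading comes with each control period).
- manip.snapshot(name): name is "scene" or "top" or "wrist"; returns a dict with "image" (400x640x3 uint8, red, green, blue), "z_map" (400x640 float32, m along the optical axis (not along the pixel's ray), 0 where there is no reading), "fov_y" (degrees; the focal length in pixels is half the picture's height over the tangent of half this angle, whatever the lens; pixels are square), "cx", "cy" (the principal point, pixels), "extrinsics" (4x4, takes a point from camera to world coordinates); the wrist camera has in their place "mount" (4x4, takes a point from camera to tool coordinates, whose origin is the TCP and whose axes are the flange's). Camera axes: x right, y up, looking along -z (the intrinsics and any distortion apply to the point x, -y, -z); pixel columns grow to the right and rows downward; lengths in m; the calibration is good to about 2 mm. The wrist camera is an equidistant fisheye: a pixel r from the principal point sees the ray r / f radians off the axis. A picture is of the moment at which its call begins: read the wrist's pose just before it.
- manip.sign_off(): hands the job in; it is judged then, once.
The state is a dict: "t": time; "q": joint angles; "qd": joint speeds; "tau": joint torques, N m; "tcp_pos": TCP position; "tool_rot": TCP orientation; "force": force on the tool from outside, world axes, zero at the start; "ft_torque": the same for the moment, N m; "finger_gap": opening from 0.0 (shut) to 1.0 (fully open); "gripper_force": force on a finger pad.
Only numpy, scipy, OpenCV 4.12 (cv2) and the standard library are available. Lean on these libraries where they do the work, as an engineer would, in place of code of your own. Each camera call takes 0.05 s, during which the arm holds its last target. There are 200 camera calls.

## Task

Draw the steel-headed hammer out of the sloping rack, turn it so that its handle is level and its striking face looks straight down, and hold it raised about 6 cm above the crown (top middle) of the upside-down copper bowl, ready for the first blow but not touching the bowl. Finish while still holding it there: do not put it down or let go. Leave the two mallets in their sockets, and do not disturb the copper cup or the tin of rivets.

Things in the scene. Friction and masses are not known exactly. Their poses are not given: they have to be found in the camera images.
- hammer: planishing hammer, 0.33 kg: pale wooden handle 215 mm long, 18 wide (y), 26 deep (z); bright steel round head 26 across (33 at the face), 76 long, crossing it at 200 from the butt. Balances 183 from it. Origin: centre of the butt; x along the handle to the head, y level, z along the head, away from the striking face (-z). Starts butt-down 65 deep in a rack socket, x rising 40 deg above level
- hammer_grip (a point): point on the hammer's handle axis 130 mm from the butt (65 mm outside the socket mouth, 53 mm short of the dark steel collar, 34 x 28 x 30 mm, where the head is fixed): a good place to pinch the handle across its 18 mm width; the axes are those of the hammer
- hammer_face (a point): centre of the hammer's striking face, 200 mm along x from the butt and 38 mm to -z of the handle axis
- mallet_wood: wooden mallet with a pale barrel head (46 mm diameter, 88 mm long) and a dark handle of the hammer's size, axes as the hammer's; stands in another socket; leave it
- mallet_black: mallet with a black rubber block head (40 x 36 x 84 mm) and a dark handle of the hammer's size, axes as the hammer's; stands in another socket; leave it
- rack: fixed wooden block, mm: 290 wide (y), 80 along the sockets, 56 across them, on a foot 130 x 290; three blind sockets 105 apart along y (middle one y = 0), 65 deep, 2 wider than the handles, any tool in any one. Their axes point to the rack's +x (robot's left and ahead) and up at 40 deg: draw straight out along them. Origin: on the table below the middle mouth, centre 85 up; highest edge 107 up
- work: fixed workpiece: copper bowl upside down (128 mm across, domed) on a steel stake in a round wooden block 150 mm across. Origin on the table under its middle, z up; its top is 150 mm above the table. It stands on the left of the bench, the rack on the right
- crown (a point): the crown: top middle of the copper bowl, 150 mm above the table
- cup: small loose copper cup, 66 mm across and 70 mm high, origin under its middle; leave it
- tin: loose open green tin of copper rivets, 100 x 75 x 35 mm, origin under its middle; leave it

How it is judged:
On the way:
1. the hammer is drawn out of its socket: its butt is above the rack (height (world z) of hammer above 0.125 m), for 0.2 s.
At the end, for the whole second after the job is handed in: the hammer is held still in the fingers, touching neither bowl nor rack, its head upright with the striking face down (within 12.5 degrees, pitch and roll together), the face's centre within 30 mm sideways of the crown and 30 to 90 mm above it; both mallets still in their sockets (angle between hammer's own z axis and vertical below 0.22 rad and horizontal distance between hammer_face and crown below 0.03 m and z of hammer_face in the frame of crown between 0.03 and 0.09 m and contact force between hammer and the fingers above 2 N and contact force between hammer and work below 0.05 N and contact force between hammer and rack below 0.05 N and linear speed of hammer below 0.03 m/s and height (world z) of each of mallet_wood, mallet_black below 0.07 m); the arm keeps its last pose, push and grip.
It fails at once if a mallet was shifted by more than 15 mm (distance of any of mallet_wood, mallet_black from where it was at the start of the episode above 0.015 m).
It fails at once if the cup or the tin was shifted by more than 20 mm (distance of any of cup, tin from where it was at the start of the episode above 0.02 m).
It fails at once if the bowl was struck or pressed with the hammer or the arm (contact force between hammer and work above 5 N or contact force between the arm and work above 15 N).
It also fails if it takes over 40 s, if anything falls off the work surface, if the arm or the gripper's body presses on something with over 40 N, if the wrist force passes 120 N, or if a joint passes its speed limit or range.

## Working session

There is one attempt and no reset: what is moved stays moved. The work goes in short steps, Python scripts to look and compute and a tool call to move; the robot and the scene stay as the last step left them, time stands still between calls to the robot, and variables do not carry over. Pictures are saved under pics/ and viewed, at most 10 in all, crops included, and the job is handed in when it is done.

Besides the shell and the picture viewer there is one more tool, called after "Emit:" as name([rows], argument=value, ...), one row to a line, values as JSON. drive_tool: Moves the arm, as the interface text tells. Its arguments: {"type":"object","properties":{"plan":{"type":"array"},"newtons":{"type":"number"}},"required":["plan"]}

```bash
mkdir -p pics; ls
python3 - <<'E'
from station import manip
import cv2,numpy as np
print(manip.sense(), manip.finger_overhang)
for n in ["scene","top"]:
    s=manip.snapshot(n); cv2.imwrite(f"pics/{n}0.png",s["image"][:,:,::-1]); np.savez(f"{n}0.npz",**s)
    print(n,s["fov_y"],s["cx"],s["cy"],np.round(s["extrinsics"],3).tolist(),(s["z_map"]>0).mean())
E
```

```text
pics
{'t': 0.0, 'q': array([-1.44552227e+00,  5.28459598e-01,  1.43391158e+00, -1.06278884e-05,
        1.18141096e+00, -1.78484264e-01]), 'qd': array([-0.0002124 , -0.00125043, -0.00055486,  0.00123127,  0.00080717,
       -0.00025475]), 'tau': array([-8.56831430e-04, -4.42359710e+01, -1.78027171e+01, -2.65336239e-04,
        8.29035096e-03,  1.46625251e-06]), 'tcp_pos': array([ 0.18688949, -0.59567587,  0.24433468]), 'tool_rot': array([ 9.88487616e-01,  1.51297834e-01,  2.42101621e-05, -1.09448818e-03]), 'force': array([-0.52773288, -0.52257864,  0.37243404]), 'ft_torque': array([-0.01278437,  0.04258867,  0.01626543]), 'gripper_force': 0.0, 'finger_gap': 0.9992973299469323} 0.014
scene 48.38381691491796 315.2072777368927 197.80236326894268 [[-0.182, -0.629, 0.756, 1.316], [0.983, -0.123, 0.134, 0.075], [0.008, 0.768, 0.64, 0.759], [0.0, 0.0, 0.0, 1.0]] 0.995890625
top 54.06829593027082 322.1595947022374 196.7757282097683 [[-0.019, 0.987, -0.158, 0.417], [-1.0, -0.018, 0.006, -0.028], [0.003, 0.158, 0.987, 1.134], [0.0, 0.0, 0.0, 1.0]] 0.996
```

View pics/scene0.png

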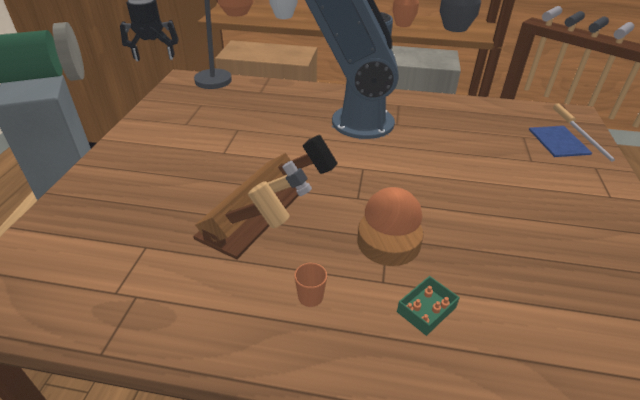

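View pics/top0.png

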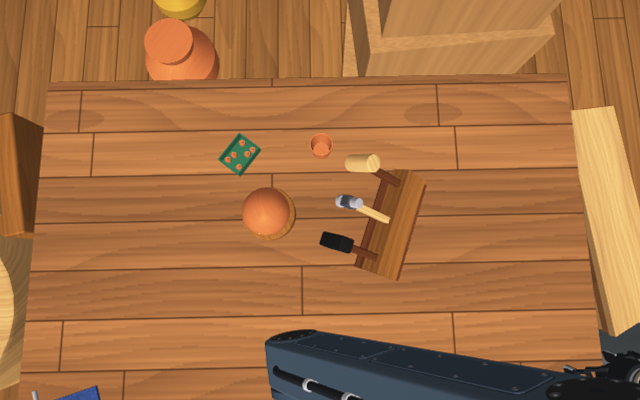

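Scene: the hammer, with its steel head at (297,178), is in the middle socket. The wooden mallet head is at (268,205), the black mallet head at (320,153), the bowl at (393,212), the cup at (311,285) and the tin at (428,305). Top: the hammer head is at (350,202), its handle runs to (388,220), and the bowl is at (268,212).

```bash
cat > h.py <<'E'
import numpy as np,cv2
def rays(s,uv):
    uv=np.atleast_2d(uv).astype(float); f=200/np.tan(np.radians(float(s["fov_y"]))/2)
    d=np.c_[(uv[:,0]-s["cx"])/f,-(uv[:,1]-s["cy"])/f,-np.ones(len(uv))]
    E=s["extrinsics"]; return E[:3,3],d@E[:3,:3].T
def pts(s,mask):
    v,u=np.nonzero(mask&(s["z_map"]>0)); o,d=rays(s,np.c_[u,v]); return o+d*s["z_map"][v,u][:,None],np.c_[u,v]
def line(P):
    c=np.median(P,0); 
    for _ in range(5):
        _,_,V=np.linalg.svd(P-c); a=V[0]*np.sign(V[0][2]); r=np.linalg.norm(np.cross(P-c,a),axis=1); k=r<max(.014,np.percentile(r,70)); c=P[k].mean(0)
        _,_,V=np.linalg.svd(P[k]-c)
    a=V[0]*np.sign(V[0][2]); return c,a
E
python3 - <<'E'
from h import *
roi={"scene":{"ham":(270,165,315,200),"bowl":(360,185,425,240)},"top":{"ham":(332,190,395,228),"bowl":(238,184,298,240)}}
for n in roi:
    s=dict(np.load(n+"0.npz")); hsv=cv2.cvtColor(s["image"],cv2.COLOR_RGB2HSV).astype(int)
    t=np.zeros((400,640),bool); t[300:315,150:250]=1
    if n=="top": t[:]=0; t[245:260,150:230]=1
    P,_=pts(s,t); print(n,"table z",P[:,2].mean(),P[:,2].std())
    for k,(a,b,c,d) in roi[n].items():
        m=np.zeros((400,640),bool); m[b:d,a:c]=1
        P,uv=pts(s,m); H=hsv[uv[:,1],uv[:,0]]
        if k=="bowl":
            q=P[:,2]>.1; Q=P[q]; A=np.c_[2*Q,np.ones(len(Q))]; x=np.linalg.lstsq(A,(Q**2).sum(1),rcond=None)[0]
            print("bowl sphere",x[:3],"R",np.sqrt(x[3]+x[:3]@x[:3]),"max",Q[:,2].max(),len(Q), "median rim", np.c_[Q.min(0),Q.max(0)].round(3).tolist())
        else:
            up=P[:,2]>.09
            st=up&(H[:,1]<60)&(H[:,2]>60); hd=up&(H[:,1]>=60)&(H[:,2]>150)
            for nm,q in (("steel",st),("handle",hd)):
                Q=P[q]; print(nm,q.sum(),"mean",Q.mean(0).round(4),"min",Q.min(0).round(3),"max",Q.max(0).round(3)); 
                if len(Q)>10: print(line(Q))
    big=np.kron(s["image"][150:250,230:430] if n=="scene" else s["image"][140:290,230:430],np.ones((3,3,1),np.uint8))
    cv2.imwrite(f"pics/{n}crop.png",big[:,:,::-1])
E
```

```text
scene table z 0.0015387585663468872 0.0013374021695992957
steel 502 mean [ 0.5676 -0.0996  0.1723] min [ 0.433 -0.168  0.092] max [ 0.584 -0.068  0.206]
(array([ 0.5706821 , -0.09818704,  0.17543657]), array([-0.22406461, -0.62924047,  0.74421199]))
handle 106 mean [ 0.614  -0.136   0.1763] min [ 0.532 -0.171  0.126] max [ 0.669 -0.081  0.206]
(array([ 0.62602368, -0.13440898,  0.18117295]), array([0.9073929 , 0.17256375, 0.38322302]))
bowl sphere [0.55107548 0.11618035 0.08797247] R 0.06374487550485201 max 0.15273745122829274 1955 median rim [[0.507, 0.617], [0.054, 0.179], [0.1, 0.153]]
top table z 0.00018864462512734766 0.002228495567172428
steel 296 mean [ 0.5563 -0.0985  0.1805] min [ 0.54  -0.131  0.136] max [ 0.578 -0.069  0.207]
(array([ 0.55697816, -0.09780171,  0.18257137]), array([-0.19809689, -0.6900738 ,  0.6961004 ]))
handle 268 mean [ 0.5304 -0.1714  0.1247] min [ 0.498 -0.223  0.09 ] max [ 0.559 -0.12   0.198]
(array([ 0.53144516, -0.17067429,  0.12549321]), array([0.27779695, 0.76902843, 0.57569447]))
bowl sphere [0.54949973 0.11708955 0.08592   ] R 0.06422932437545308 max 0.15234548402942882 1732 median rim [[0.486, 0.612], [0.054, 0.179], [0.1, 0.152]]
```

View pics/topcrop.png

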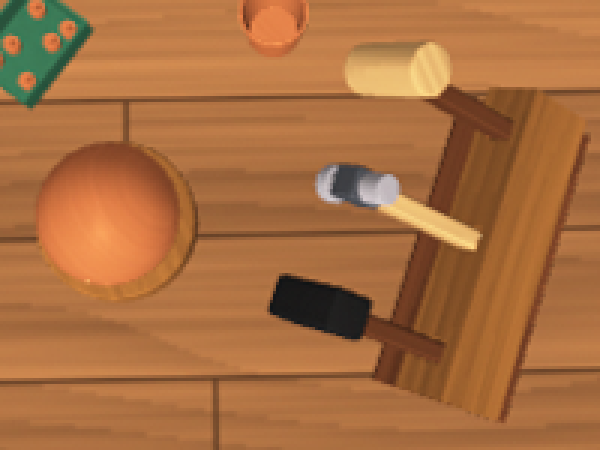

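Top crop: the hammer's pale handle leaves the middle socket at about (475,240) in crop pixels and its collar is at (365,185). The wood mallet is above it and the black mallet below. Bowl crown ≈ (0.550, 0.117, 0.151), the same from both views. Next I'll get the rack azimuth from its edges and the mouth position, then plan the approach.

```bash
cat >> h.py <<'E'
from scipy.spatial.transform import Rotation as Ro
def tgt(phi,el):  # hammer frame for azimuth/elevation (deg) -> R_hammer, R_tool (tool z=-hz, y=-hy)
    p,e=np.radians([phi,el]); x=np.array([np.cos(p)*np.cos(e),np.sin(p)*np.cos(e),np.sin(e)]); y=np.array([-np.sin(p),np.cos(p),0]); z=np.cross(x,y)
    return np.c_[x,y,z],np.c_[x,-y,-z]
def plan(p0,R0,p1,R1,N):
    R=Ro.from_matrix(R0).inv()*Ro.from_matrix(R1); r=R.as_rotvec()/N; S=sum(Ro.from_rotvec(r*k).as_matrix() for k in range(N))
    v=np.linalg.solve(S,R0.T@(p1-p0)); row=np.r_[v.round(4),np.degrees(r).round(2)]
    p,Rk=p0.copy(),R0.copy(); path=[]
    for k in range(N): p=p+Rk@row[:3]; Rk=Rk@Ro.from_rotvec(row[3:],degrees=True).as_matrix(); path.append(p)
    print("row",row.tolist(),"x",N,"end",p.round(4)); print(np.round(path[N//4::max(1,N//4)],3).tolist())
E
python3 - <<'E'
from h import *
from station import manip
s=dict(np.load("top0.npz")); hsv=cv2.cvtColor(s["image"],cv2.COLOR_RGB2HSV).astype(int)
m=np.zeros((400,640),bool); m[160:285,340:430]=1
P,uv=pts(s,m)
# foot/back edges in top crop, cast on table & compare
for nm,a,b,z in (("front foot",(375,380),(460,112),.004),("rear foot",(505,422),(588,137),0.004)):
    o,d=rays(s,np.array([a,b])/3+[230,140]); q=o+d*((z-o[2])/d[:,2])[:,None]; e=q[1]-q[0]; print(nm,q.round(3).tolist(),"az normal",np.degrees(np.arctan2(e[0],-e[1])))
H=hsv[uv[:,1],uv[:,0]]
# top handle pixels, pale
hd=(P[:,2]>.085)&(H[:,1]<150)&(H[:,1]>60)&(H[:,2]>190)&(uv[:,1]>203)&(uv[:,1]<226)&(uv[:,0]>355)&(uv[:,0]<392); c,a=line(P[hd]); print(hd.sum(),c,a,"az",np.degrees(np.arctan2(a[1],a[0])),"el",np.degrees(np.arcsin(a[2])))
# rack highest edge: points z near .1
for lo,hi in ((.1,.11),):
    q=(P[:,2]>lo)&(P[:,2]<hi)&(uv[:,0]>395); c,a=cv2.fitLine(P[q][:,:2].astype(np.float32),cv2.DIST_L2,0,.01,.01).ravel()[2:],cv2.fitLine(P[q][:,:2].astype(np.float32),cv2.DIST_L2,0,.01,.01).ravel()[:2]; print(q.sum(),c,a,np.degrees(np.arctan2(a[0],-a[1])))
_,RT=tgt(71,40); g=np.array([.539,-.149,.127])
st=manip.sense(); plan(st["tcp_pos"],Ro.from_quat(st["tool_rot"]).as_matrix(),g-.17*RT[:,2],RT,20)
w=manip.snapshot("wrist"); print(w["fov_y"],np.round(w["mount"],3).tolist())
E
```

```text
front foot [[0.395, -0.124, 0.004], [0.652, -0.216, 0.004]] az normal 70.36096826874305
rear foot [[0.354, -0.246, 0.004], [0.625, -0.34, 0.004]] az normal 70.72659781843787
226 [ 0.53170888 -0.16818468  0.12587526] [0.25385469 0.74557002 0.61618433] az 71.19711084311112 el 38.03802666426417
233 [ 0.5952426  -0.24775751] [ 0.95390624 -0.3001049 ] 72.536095
row [0.0234, -0.002, 0.0075, 0.93, 1.85, -2.57] x 20 end [ 0.5023 -0.2525  0.2574]
[[0.312, -0.526, 0.212], [0.401, -0.441, 0.209], [0.468, -0.34, 0.228]]
65.70646984690485 [[0.001, 0.965, 0.261, 0.066], [1.0, -0.0, -0.001, -0.0], [-0.001, 0.261, -0.965, -0.13], [0.0, 0.0, 0.0, 1.0]]
```

Emit:
drive_tool([
  [0.0234,-0.002,0.0075,0.93,1.85,-2.57,1],
  [0.0234,-0.002,0.0075,0.93,1.85,-2.57,1],
  [0.0234,-0.002,0.0075,0.93,1.85,-2.57,1],
  [0.0234,-0.002,0.0075,0.93,1.85,-2.57,1],
  [0.0234,-0.002,0.0075,0.93,1.85,-2.57,1],
  [0.0234,-0.002,0.0075,0.93,1.85,-2.57,1],
  [0.0234,-0.002,0.0075,0.93,1.85,-2.57,1],
  [0.0234,-0.002,0.0075,0.93,1.85,-2.57,1],
  [0.0234,-0.002,0.0075,0.93,1.85,-2.57,1],
  [0.0234,-0.002,0.0075,0.93,1.85,-2.57,1],
])

```text
t: 1.15
tcp_pos: [0.3857, -0.4595, 0.2078]
tool_rot: [0.914, 0.364, 0.146, -0.104]
force: [-0.6, 0.1, 0.7]
finger_gap: 0.996
gripper_force: 0.0
```

Emit:
drive_tool([
  [0.0234,-0.002,0.0075,0.93,1.85,-2.57,1],
  [0.0234,-0.002,0.0075,0.93,1.85,-2.57,1],
  [0.0234,-0.002,0.0075,0.93,1.85,-2.57,1],
  [0.0234,-0.002,0.0075,0.93,1.85,-2.57,1],
  [0.0234,-0.002,0.0075,0.93,1.85,-2.57,1],
  [0.0234,-0.002,0.0075,0.93,1.85,-2.57,1],
  [0.0234,-0.002,0.0075,0.93,1.85,-2.57,1],
  [0.0234,-0.002,0.0075,0.93,1.85,-2.57,1],
  [0.0234,-0.002,0.0075,0.93,1.85,-2.57,1],
  [0.0234,-0.002,0.0075,0.93,1.85,-2.57,1],
])

```text
t: 2.15
tcp_pos: [0.5029, -0.2512, 0.2585]
tool_rot: [0.763, 0.548, 0.28, -0.199]
force: [0.7, -0.2, -0.4]
finger_gap: 1.003
gripper_force: 0.0
```

Run:
```python
from h import *
from station import manip
st=manip.sense(); s=manip.snapshot("wrist"); cv2.imwrite("pics/w1.png",s["image"][:,:,::-1]); np.savez("w1.npz",p=st["tcp_pos"],r=st["tool_rot"],**s)
R=Ro.from_quat(st["tool_rot"]).as_matrix(); print(st["q"].round(3),st["tcp_pos"],R.round(3).tolist(),(s["z_map"]>0).mean())
```

```text
[-0.944  0.574  1.515  0.556  1.514 -0.784] [ 0.50290951 -0.25118877  0.25847227] [[0.244, 0.947, 0.209], [0.725, -0.321, 0.609], [0.644, 0.003, -0.765]] 0.9783515625
```

View pics/w1.png

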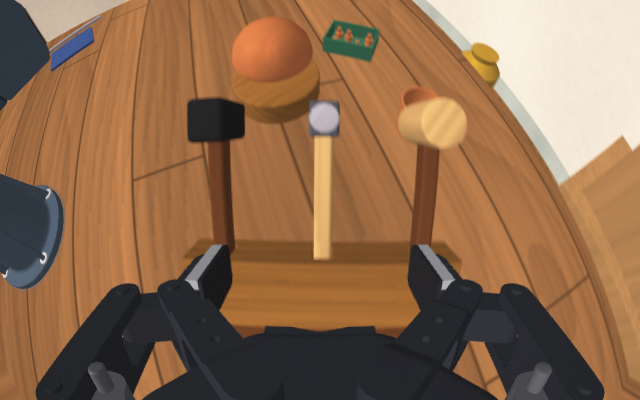

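Wrist view: the handle runs from (322,258) at the mouth up to the collar at (324,130), between the fingers. The neighbouring mallets are clear of them. Now I'll measure the handle in the tool frame.

```bash
cat >> h.py <<'E'
def wpts(s,m):  # wrist points in tool frame
    v,u=np.nonzero(m&(s["z_map"]>0)); f=200/np.tan(np.radians(float(s["fov_y"]))/2); x=u-s["cx"]; y=v-s["cy"]; r=np.hypot(x,y)+1e-9; t=r/f
    k=np.tan(t)/r; z=s["z_map"][v,u]; C=np.c_[x*k*z,-y*k*z,-z]; M=s["mount"]; return C@M[:3,:3].T+M[:3,3],np.c_[u,v]
E
python3 - <<'E'
from h import *
from station import manip
s=dict(np.load("w1.npz")); hsv=cv2.cvtColor(s["image"],cv2.COLOR_RGB2HSV).astype(int)
m=np.zeros((400,640),bool); m[140:256,305:340]=1
P,uv=wpts(s,m); H=hsv[uv[:,1],uv[:,0]]; k=(H[:,2]>170)&(H[:,1]<140)
P=P[k]; k=abs(P[:,2]-np.median(P[:,2]))<.01; P=P[k]; c,a=line(P); print(k.sum(),P.min(0).round(4),P.max(0).round(4),"centre",c.round(4),"axis tool",a.round(4))
R=Ro.from_quat(s["r"]).as_matrix(); aw=R@a*np.sign(a[0]); print("world axis",aw,"az el",np.degrees([np.arctan2(aw[1],aw[0]),np.arcsin(aw[2])]))
for w in ((-.04,0),(0,.04),(.04,.08),(.08,.12)):
    q=(P[:,0]>w[0])&(P[:,0]<w[1]); print(w,q.sum(),P[q].mean(0).round(4) if q.any() else "", (P[q][:,1].max()+P[q][:,1].min())/2 if q.any() else "")
# steel top of the head
m=np.zeros((400,640),bool); m[100:134,308:342]=1; P,uv=wpts(s,m); H=hsv[uv[:,1],uv[:,0]]; k=(H[:,2]>120)&(H[:,1]<60)&(P[:,2]<.2); print("head",P[k].mean(0),P[k].min(0),P[k].max(0))
E
```

```text
1925 [-0.0686 -0.0056  0.1516] [0.046  0.0106 0.1617] centre [-0.0086  0.0023  0.1555] axis tool [0.9993 0.0098 0.0369]
world axis [0.26083051 0.74365154 0.61558901] az el [70.67204186 37.99473138]
(-0.04, 0) 676 [-0.0194  0.0022  0.1551] 0.0023303762002283655
(0, 0.04) 708 [0.0201 0.0025 0.1566] 0.0026128341144171768
(0.04, 0.08) 118 [0.0431 0.0031 0.1575] 0.0031211467294674933
(0.08, 0.12) 0  
head [0.06709196 0.00319596 0.13620565] [ 0.05447197 -0.00983993  0.13049078] [0.08035813 0.01545293 0.16001639]
```

Emit:
drive_tool([
  [-0.003,0.0025,0.02,0,0,0,1],
  [0,0,0.02,0,0,0,1],
  [0,0,0.02,0,0,0,1],
  [0,0,0.02,0,0,0,1],
  [0,0,0.02,0,0,0,1],
  [0,0,0.02,0,0,0,1],
  [0,0,0.02,0,0,0,1],
  [0,0,0.02,0,0,0,1],
  [0,0,0.0135,0,0,0,1],
  [0,0,0,0,0,0,1],
])

```text
t: 3.2
tcp_pos: [0.5398, -0.149, 0.1219]
tool_rot: [0.764, 0.546, 0.278, -0.2]
force: [-0.7, -0.2, 0.9]
finger_gap: 1.002
gripper_force: 0.0
```

Emit:
drive_tool([
  [0,0,0,0,0,0,-1],
  [0,0,0,0,0,0,-1],
  [0,0,0,0,0,0,-1],
  [0,0,0,0,0,0,-1],
  [0,0,0,0,0,0,-1],
  [0,0,0,0,0,0,-1],
  [0,0,0,0,0,0,-1],
  [0,0,0,0,0,0,-1],
  [0,0,0,0,0,0,-1],
  [0,0,0,0,0,0,-1],
], newtons=100)

```text
t: 4.2
tcp_pos: [0.5404, -0.1513, 0.1233]
tool_rot: [0.765, 0.546, 0.279, -0.198]
force: [-3.3, -3.3, 5.0]
finger_gap: 0.193
gripper_force: 97.4
```

Emit:
drive_tool([
  [0.008,0,0,0,0,0,-1],
  [0.008,0,0,0,0,0,-1],
  [0.008,0,0,0,0,0,-1],
  [0.008,0,0,0,0,0,-1],
])

```text
t: 4.6
tcp_pos: [0.5483, -0.1272, 0.143]
tool_rot: [0.765, 0.546, 0.278, -0.198]
force: [-0.2, -0.3, -3.5]
finger_gap: 0.196
gripper_force: 97.5
```

Emit:
drive_tool([
  [0.01,0,0,0,0,0,-1],
  [0.01,0,0,0,0,0,-1],
  [0.01,0,0,0,0,0,-1],
  [0.01,0,0,0,0,0,-1],
  [0.01,0,0,0,0,0,-1],
  [0.01,0,0,0,0,0,-1],
  [0.01,0,-0.005,0,0,0,-1],
  [0.01,0,-0.02,0,0,0,-1],
  [0,0,-0.03,0,0,0,-1],
  [0,0,-0.03,0,0,0,-1],
])

```text
t: 5.6
tcp_pos: [0.5499, -0.1207, 0.2611]
tool_rot: [0.765, 0.547, 0.278, -0.198]
force: [0.4, -0.7, -3.3]
finger_gap: 0.19
gripper_force: 97.7
```

Run:
```python
from h import *
from station import manip
st=manip.sense(); s=manip.snapshot("wrist"); cv2.imwrite("pics/w2.png",s["image"][:,:,::-1]); np.savez("w2.npz",p=st["tcp_pos"],r=st["tool_rot"],**s)
print(st["q"].round(3),st["tcp_pos"],st["force"],st["gripper_force"])
```

```text
[-0.733  0.519  1.62   0.648  1.369 -0.658] [ 0.54992686 -0.1207346   0.2611473 ] [ 0.42909904 -0.65298843 -3.26453415] 97.7354621887207
```

View pics/w2.png

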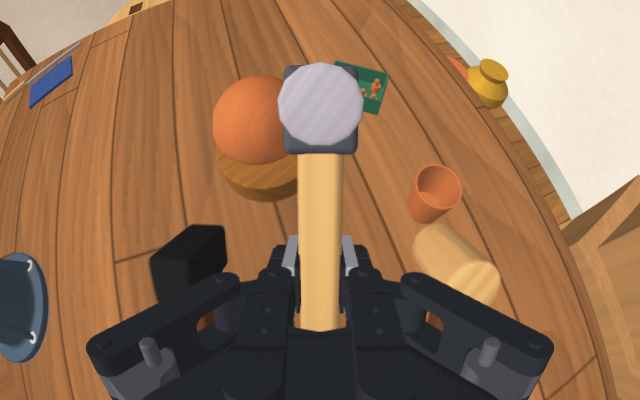

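The hammer is out and held. Its head is at (320,103) and the handle runs straight between the pads. Next: its pose in the tool frame, then the final move.

Run:
```python
from h import *
from station import manip
s=dict(np.load("w2.npz")); hsv=cv2.cvtColor(s["image"],cv2.COLOR_RGB2HSV).astype(int)
m=np.zeros((400,640),bool); m[158:320,300:342]=1
P,uv=wpts(s,m); H=hsv[uv[:,1],uv[:,0]]; k=(H[:,2]>150)&(H[:,1]<150)&(abs(P[:,2]+.018)<.012)
c,a=line(P[k]); a*=np.sign(a[0]); print(k.sum(),c,a,"z range",P[k].min(0),P[k].max(0))
m=np.zeros((400,640),bool); m[60:148,275:366]=1; P,uv=wpts(s,m); H=hsv[uv[:,1],uv[:,0]]; k=(H[:,2]>120)&(H[:,1]<60)&(P[:,2]<-.01); Q=P[k]; k=abs(Q[:,2]-np.median(Q[:,2]))<.004; Q=Q[k]
hc=(Q.min(0)+Q.max(0))/2; hc[2]=np.median(Q[:,2]); _,_,V=np.linalg.svd(Q-Q.mean(0)); n=V[2]*np.sign(V[2][2]); print("head top",hc,np.ptp(Q,0),"down dir",n)
# hammer frame in tool: x=a (projected), z=-down
th=np.arctan2(a[2],a[0]); print("tilt deg",np.degrees(th))
zh=np.array([np.sin(th),0,-np.cos(th)]); face=hc-zh*.076; print("face in tool",face)
Rh=np.c_[np.array([np.cos(th),0,np.sin(th)]),np.array([0,-1,0]),zh]
R0=Ro.from_quat(s["r"]).as_matrix()
crown=np.array([.5503,.1166,.151])
for phi in (71,):
    Rw,_=tgt(phi,0); R1=Rw@Rh.T; p1=crown+[0,0,.06]-R1@face; print("target",p1,"az",phi)
    pv=p1+[0,-.06,.04]; plan(s["p"],R0,pv,R1,10); print(R1.T@(p1-pv))
```

```text
6339 [ 0.0193123  -0.00016252 -0.01562257] [0.99935869 0.00764425 0.03498241] z range [-0.02164742 -0.00902575 -0.01867763] [ 0.05182935  0.00790326 -0.01187512]
head top [ 7.12567413e-02 -8.57108934e-05 -3.88822668e-02] [0.02482342 0.02527846 0.00585198] down dir [-0.03623101  0.00648205  0.99932242]
tilt deg 2.0048118737253153
face in tool [ 6.85980008e-02 -8.57108934e-05  3.70712130e-02]
target [0.52763916 0.05052489 0.24564873] az 71
row [0.0102, -0.0057, 0.0016, 0.0, -3.8, 0.01] x 10 end [ 0.5279 -0.0092  0.2856]
[[0.543, -0.089, 0.275], [0.538, -0.067, 0.282], [0.534, -0.044, 0.285], [0.53, -0.021, 0.286]]
[ 0.05529705 -0.01953409  0.04196016]
```

Emit:
drive_tool([
  [0.0102,-0.0057,0.0016,0,-3.8,0,-1],
  [0.0102,-0.0057,0.0016,0,-3.8,0,-1],
  [0.0102,-0.0057,0.0016,0,-3.8,0,-1],
  [0.0102,-0.0057,0.0016,0,-3.8,0,-1],
  [0.0102,-0.0057,0.0016,0,-3.8,0,-1],
  [0.0102,-0.0057,0.0016,0,-3.8,0,-1],
  [0.0102,-0.0057,0.0016,0,-3.8,0,-1],
  [0.0102,-0.0057,0.0016,0,-3.8,0,-1],
  [0.0102,-0.0057,0.0016,0,-3.8,0,-1],
  [0.0102,-0.0057,0.0016,0,-3.8,0,-1],
])

```text
t: 6.65
tcp_pos: [0.5273, -0.0083, 0.2846]
tool_rot: [0.814, 0.58, 0.013, -0.01]
force: [0.4, -0.0, -3.2]
finger_gap: 0.197
gripper_force: 97.8
```

Emit:
drive_tool([
  [0.0055,-0.002,0.0042,0,0,0,-1],
  [0.0055,-0.002,0.0042,0,0,0,-1],
  [0.0055,-0.002,0.0042,0,0,0,-1],
  [0.0055,-0.002,0.0042,0,0,0,-1],
  [0.0055,-0.002,0.0042,0,0,0,-1],
  [0.0055,-0.002,0.0042,0,0,0,-1],
  [0.0055,-0.002,0.0042,0,0,0,-1],
  [0.0055,-0.002,0.0042,0,0,0,-1],
  [0.0055,-0.002,0.0042,0,0,0,-1],
  [0.0055,-0.002,0.0042,0,0,0,-1],
])

```text
t: 7.65
tcp_pos: [0.5279, 0.0509, 0.2438]
tool_rot: [0.814, 0.581, 0.014, -0.009]
force: [1.3, 0.4, -3.8]
finger_gap: 0.199
gripper_force: 97.8
```

Run:
```python
from h import *
from station import manip
st=manip.sense(); R=Ro.from_quat(st["tool_rot"]).as_matrix(); print(st["tcp_pos"],R.round(3).tolist(),st["force"],st["gripper_force"],abs(st["qd"]).max())
s=manip.snapshot("wrist"); hsv=cv2.cvtColor(s["image"],cv2.COLOR_RGB2HSV).astype(int)
m=np.zeros((400,640),bool); m[158:320,300:342]=1
P,uv=wpts(s,m); H=hsv[uv[:,1],uv[:,0]]; k=(H[:,2]>150)&(H[:,1]<150)&(abs(P[:,2]+.018)<.012); c,a=line(P[k]); a*=np.sign(a[0]); th=np.arctan2(a[2],a[0])
m[:]=0; m[60:148,275:366]=1; P,uv=wpts(s,m); H=hsv[uv[:,1],uv[:,0]]; k=(H[:,2]>120)&(H[:,1]<60)&(P[:,2]<-.01); Q=P[k]; Q=Q[abs(Q[:,2]-np.median(Q[:,2]))<.004]
hc=(Q.min(0)+Q.max(0))/2; hc[2]=np.median(Q[:,2]); zh=np.array([np.sin(th),0,-np.cos(th)]); face=st["tcp_pos"]+R@(hc-.076*zh)
print("tilt",np.degrees(th),"hz world",R@zh,"face",face,"rel crown",face-[.5503,.1166,.151])
t=manip.snapshot("scene"); cv2.imwrite("pics/s2.png",cv2.resize(t["image"][100:330,180:480],None,fx=2,fy=2)[:,:,::-1])
```

```text
[0.52788474 0.05085306 0.24379931] [[0.325, 0.946, 0.013], [0.945, -0.325, 0.032], [0.034, 0.002, -0.999]] [ 1.31632099  0.3504812  -3.84944429] 97.80644416809082 0.11627374716361492
tilt 1.9857764837115077 hz world [-1.38201983e-03  8.01597044e-04  9.99998724e-01] face [0.55039517 0.11593293 0.20925946] rel crown [ 9.51653748e-05 -6.67070551e-04  5.82594567e-02]
```

View pics/s2.png

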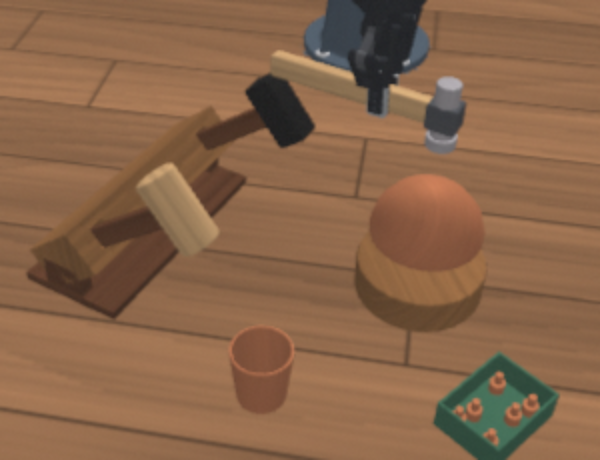

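The hammer is level over the bowl, head at (443,115) and bowl at (427,225) in the crop. The face is 58 mm above the crown, with less than 1 mm of sideways error. Both mallets, the cup and the tin still look in place. I'll let the arm settle, then hand in.

Emit:
drive_tool([
  [0,0,0,0,0,0,-1],
  [0,0,0,0,0,0,-1],
  [0,0,0,0,0,0,-1],
  [0,0,0,0,0,0,-1],
  [0,0,0,0,0,0,-1],
])

```text
t: 8.25
tcp_pos: [0.528, 0.0501, 0.2443]
tool_rot: [0.814, 0.581, 0.015, -0.009]
force: [-0.6, -0.1, -3.3]
finger_gap: 0.193
gripper_force: 97.8
```

```bash
python3 -c "
from station import manip
print(manip.sense()['tcp_pos'],manip.sign_off())"
```

```text
the job is handed in; nothing more can be done
[0.52797434 0.05013628 0.24425111] None
```

I handed the job in at about 8.3 s with the hammer held level, its face straight down, about 58 mm above the crown and within 1 mm sideways by my measurement; hand-in returned no verdict.

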